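# Weigh a carton of staples on the counter balance

### The job

Weigh the part-used carton of staples: set weights upright and gently on the empty weights pan of the balance until the beam comes to rest level, its needle inside the green band. Leave the weights that are not needed standing on the counter clear of the balance, leave the carton on its pan, never touch the goods pan, and do not disturb the other things on the counter.

Things in the scene. Friction and masses are not known exactly. Their poses are not given: they have to be found in the camera images.
- beam (a joint): tilt of the beam and its red needle, rad: 0 level, negative when the goods side (carton) is low, positive when the weights side is low, stops at -0.2 and +0.2; green band -0.05 to +0.05. Sprung to level and damped: rests, within 2 s, tilted about 0.05 rad per 65 g of difference between the pans; on a stop beyond about 260 g. Empty pans balance at 0
- balance: two-pan counter balance, blue base 150 x 360 mm, 54 mm high, fixed, origin under its centre; its y axis runs along the beam: goods pan 130 mm to +y, weights pan 130 mm to -y. Between the pans stands a white dial 64 mm wide, top 164 mm above the counter, with a red needle and a green band on both faces
- weights_pan: empty pan: level square tray 170 x 170 mm, 4 mm lip, origin at the centre of its upper face, sides along the balance's x and y. It moves straight up and down 0.13 m per rad of beam: face 110 mm above the counter at beam 0, 26 mm higher at the start. Where a load stands on it makes no difference. Held down at beam 0 it pushes back with just the carton's weight
- goods_pan: the goods pan, same as the weights pan, at the balance's +y end; it carries the carton and starts 26 mm low. Origin at the centre of its upper face
- carton_center (a point): centre of the red closed carton of staples standing on the goods pan, 70 x 110 x 60 mm high; its mass is unknown, between 470 and 1410 g
- w800_center (a point): centre of the 800 g weight: upright cylinder, dark steel (black), the largest, diameter 44 mm up to 52 mm, with a small knob on top, 74 mm high over all; the point is on its axis, 37 mm above its foot, z up; starts standing on the counter
- w400_center (a point): centre of the 400 g weight: upright cylinder, blue, diameter 36 mm up to 50 mm, with a small knob on top, 70 mm high over all; the point is on its axis, 35 mm above its foot, z up; starts standing on the counter
- w200_center (a point): centre of the 200 g weight: upright cylinder, brass, the slimmest, diameter 26 mm up to 46 mm, with a small knob on top, 64 mm high over all; the point is on its axis, 32 mm above its foot, z up; starts standing on the counter
- w100_center (a point): centre of the 100 g weight: upright cylinder, white, diameter 30 mm up to 46 mm, with a small knob on top, 60 mm high over all; the point is on its axis, 30 mm above its foot, z up; starts standing on the counter
- cone_burgundy: burgundy thread cone, 72 mm diameter, 130 mm high; a bystander, to be left alone; origin under its centre
- cone_black: black thread cone, 72 mm diameter, 130 mm high; a bystander, to be left alone; origin under its centre
- bobbin: small bobbin, white flanges and ochre thread, 42 mm diameter, 28 mm high, lying among the weights; a bystander, to be left alone; origin under its centre
- glue_red: red bottle, 70 mm diameter, 170 mm high; a bystander, to be left alone; origin under its centre
- glue_grey: grey bottle, 62 mm diameter, 150 mm high; a bystander, to be left alone; origin under its centre
- hammer: hammer lying on the counter, 240 mm long; a bystander, to be left alone
- box_white: white box 70 x 130 x 50 mm; a bystander, to be left alone; origin under its centre
There are look-alikes about, which are no part of the job. Leave any turquoise or yellow look-alike of the part that bears w800_center alone.

How it is judged:
By the outcome, as a careful person would: the job done as asked, in the order asked, and still so for the second after the job is handed in, with the robot touching nothing.
It also fails if it takes over 72 s, if anything falls off the work surface, if the arm or the gripper's body presses on something with over 40 N, if the wrist force passes 120 N, or if a joint passes its speed limit or range.

### The arm

A 6-joint arm with a two-finger parallel gripper is mounted at the origin on the work surface. World frame = base frame: x ahead of the robot, y to its left, z up, the work surface at z = 0. Lengths are in mm, angles in rad, forces in N, time in s.
With the tool pointing down it reaches from about 400 to 925 mm from the base axis. Payload 12.5 kg.
Tool frame: the origin (TCP) lies midway between the tips of the shut fingers; the grasp point (between the pads) lies 19 mm behind it (env.grip_depth is the distance from the TCP to the grasp point, in mm); z points along the fingers, y is the line along which they close (so a half turn about z gives the same grasp; the last joint's range is limited). The gripper opens to 95 mm and grips with 3 to 60 N. Pads are 20 mm wide; open, the fingers measure 119 mm over their backs; the gripper's body (75 mm by 180 mm) begins 59 mm behind the grasp point.
Start: joints at [1.234, 0.491, 1.559, -0, 1.092, -0.106], TCP at [142.954, 608.45, 214.661] pointing down, gripper open.
Joint ranges: [-3.1, 3.1], [-0.84, 2.19], [0.05, 2.79], [-1.13, 4.28], [0.06, 2.93], [-2.69, 2.69]. Speed limits (rad/s): [2.22, 2.22, 2.79, 3.14, 3.14, 3.14].

### API

Orientations are given as [roll, pitch, yaw] about the fixed x, y, z axes, in that order (R = Rz(yaw) Ry(pitch) Rx(roll)).
In Python, from cell import monitor, viewer, order, env gives the robot as it stands.
- The arm moves only by the tool move_arm, never from a script. Its argument "moves" is one flat list of numbers, 4 for each row, row after row: the shift along the tool's x, y, z normalised to -1 to 1, where 1 is 0.15 m, then the turn about the tool's z normalised to -1 to 1, where 1 is pi/2 rad. A call has 1 to 10 rows; each row shifts and turns the commanded pose from where the row before left it, along the tool's axes as they then stand; what a row does not reach is not made up. A row lasts 1/8 s, in which the tool goes at most 62.5 mm and 10.7 degrees, less where a joint would pass 70% of its speed; a pose out of reach is approached as far as the arm can. A call with a number of a shift or a turn outside -1 to 1 is refused whole. A call with a gripper value outside its range is refused whole. "claw" is the finger opening in mm, from 0 to 95.1, set as the call begins (left out, the last holds). The fingers move at their own pace and stop on an object; the grip force is fixed at half the most. Time passes only in rows, so rows that do not move let the fingers close. It gives the time, the measured TCP pose, the force, the opening and the grip force at its end, in the units of the state.
- monitor.state(): the state, without advancing time (a new reading comes with each control period).
- viewer.read_camera(name): name is "side" or "top" or "wrist"; returns the picture (400x640x3 uint8, red, green, blue); there is no depth.
- viewer.camera_info(name): a dict with "K" (3x3 intrinsics, pixels), "camera_from_world" (4x4, takes a point from world to camera coordinates). Camera axes: x right, y down, z forward; pixel columns grow to the right and rows downward; lengths in mm; the calibration is good to about 2 mm. A picture is of the moment at which its call begins: read the wrist's pose just before it. camera_info takes no time and is no camera call; for the wrist camera it gives the pose at the moment of the call.
- order.job_done(): hands the job in; it is judged then, once.
The state is a dict: "t": time; "joints": joint angles; "qvel": joint speeds; "tau": joint torques, N m; "eef_pos": TCP position; "tcp_rot": TCP orientation; "ft_force": force on the tool from outside, world axes, zero at the start; "moment": the same for the moment, N m; "opening": opening from 0.0 (shut) to 1.0 (fully open); "grip_force": force on a finger pad.
Only numpy, scipy, OpenCV 4.12 (cv2) and the standard library are available. Lean on these libraries where they do the work, as an engineer would, in place of code of your own. Each camera call takes 0.05 s, during which the arm holds its last target. There are 200 camera calls.

## Working session

There is one attempt and no reset: what is moved stays moved. The work goes in short steps, Python scripts to look and compute and a tool call to move; the robot and the scene stay as the last step left them, time stands still between calls to the robot, and variables do not carry over. Pictures are saved under pics/ and viewed, at most 10 in all, crops included, and the job is handed in when it is done.

Besides the shell and the picture viewer there is one more tool, called after ">>>" in YAML: its name, and indented under it one key for each argument. move_arm: Moves the arm, as the interface text tells. Scaled input: -1 to 1 covers 0.15 m each way for a shift and pi/2 rad each way for a turn. Its arguments: {"type":"object","properties":{"moves":{"type":"array"},"claw":{"type":"number"}},"required":["moves"]}

```bash
ls; mkdir -p pics; python3 - <<'E'
from cell import monitor, viewer, env
import cv2
for n in("top","side"):
    im=viewer.read_camera(n); cv2.imwrite(f"pics/{n}0.png",im[...,::-1])
    i=viewer.camera_info(n); print(n,i["K"].tolist(),i["camera_from_world"].round(3).tolist())
s=monitor.state();print(s["t"],s["eef_pos"],s["tcp_rot"],env.grip_depth,s["ft_force"])
E
```

```text
pics
top [[416.508682845128, 0.0, 321.71898631995265], [0.0, 416.508682845128, 198.88253752965403], [0.0, 0.0, 1.0]] [[0.006, -1.0, 0.01, 8.775], [-0.987, -0.008, -0.163, 551.699], [0.163, -0.009, -0.987, 1420.276], [0.0, 0.0, 0.0, 1.0]]
side [[415.0646590076332, 0.0, 319.12248860382243], [0.0, 415.0646590076332, 200.56336997026935], [0.0, 0.0, 1.0]] [[0.981, -0.193, -0.019, -537.618], [-0.11, -0.474, -0.874, 147.715], [0.16, 0.859, -0.486, 1065.646], [0.0, 0.0, 0.0, 1.0]]
0.1 [142.89455319 608.20540236 214.10576908] [-3.14055481e+00 -9.61681048e-05  2.91076078e+00] 18.8 [ 0.56559263 -0.06833131 -0.01967494]
```

View pics/top0.png

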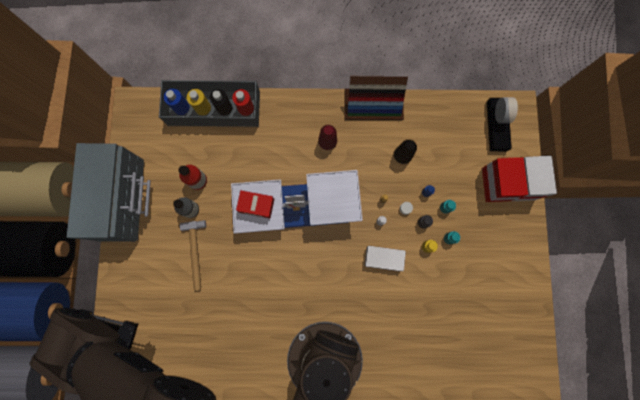

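View pics/side0.png

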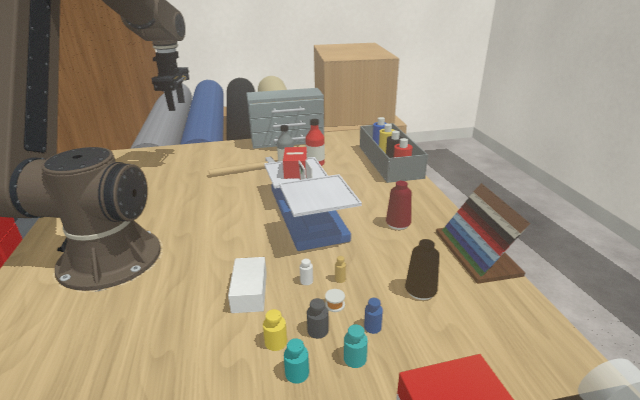

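The top view shows brass (382,199), white (381,220), bobbin (406,208), blue (428,190), black (425,221), the look-alikes turquoise (448,206),(452,238) and yellow (431,246), and the weights pan centred near (334,198). The side view shows white (306,272), brass (340,270), black (318,318) and blue (373,316).

```bash
cat > h.py <<'E'
import numpy as np, cv2
def ray(info,uv):
    T=np.array(info["camera_from_world"]);R=T[:3,:3];o=-R.T@T[:3,3]
    d=R.T@np.linalg.solve(np.array(info["K"]),[uv[0],uv[1],1.]);return o,d/np.linalg.norm(d)
def onplane(info,uv,z):
    o,d=ray(info,uv);return o+d*(z-o[2])/d[2]
def tri(obs):
    A=np.zeros((3,3));b=np.zeros(3)
    for info,uv in obs:
        o,d=ray(info,uv);P=np.eye(3)-np.outer(d,d);A+=P;b+=P@o
    x=np.linalg.solve(A,b)
    return x,max(np.linalg.norm((np.eye(3)-np.outer(ray(i,u)[1],ray(i,u)[1]))@(x-ray(i,u)[0])) for i,u in obs)
def proj(info,p):
    T=np.array(info["camera_from_world"]);q=np.array(info["K"])@(T[:3,:3]@p+T[:3,3]);return q[:2]/q[2]
def mask(hsv,c):
    h,s,v=[hsv[...,i].astype(int) for i in range(3)]
    return {"blue":(h>105)&(h<130)&(s>100)&(v>35),"black":(v<75)&(s<110),"white":(v>140)&(s<70),
            "brass":(h>15)&(h<32)&(s>140)&(v>50)&(v<230)}[c].astype(np.uint8)
def blob(im,c,near,r=18):
    """largest blob of colour c within r px of near: centroid, bbox, area"""
    m=mask(cv2.cvtColor(im,cv2.COLOR_RGB2HSV),c)
    w=np.zeros_like(m);cv2.circle(w,tuple(int(a) for a in near),r,1,-1);m&=w
    n,l,st,ce=cv2.connectedComponentsWithStats(m)
    if n<2:return None
    k=1+np.argmax(st[1:,4]);return ce[k],st[k]
E
python3 - <<'E'
from h import *
from cell import viewer,monitor
it,is_,iw=[viewer.camera_info(n) for n in("top","side","wrist")]
t=cv2.imread("pics/top0.png")[...,::-1].copy();s=cv2.imread("pics/side0.png")[...,::-1].copy()
for c,a,b in [("black",(425,221),(318,318)),("blue",(428,190),(373,316)),("brass",(382,199),(340,270)),("white",(381,220),(306,272))]:
    A=blob(t,c,a,10);B=blob(s,c,b,22)
    print(c,A,B)
    if A and B:
        x,e=tri([(it,A[0]),(is_,B[0])]);print("  ->",x.round(1),round(e,1))
# pan
m=mask(cv2.cvtColor(t,cv2.COLOR_RGB2HSV),"white");w=0*m;w[160:240,300:368]=1;m&=w
n,l,st,ce=cv2.connectedComponentsWithStats(m);k=1+np.argmax(st[1:,4])
c=max(cv2.findContours((l==k).astype(np.uint8),0,2)[0],key=cv2.contourArea)
q=cv2.boxPoints(cv2.minAreaRect(c));print(q.round(1));P=np.array([onplane(it,u,136)for u in q]);print(P.round(1),P.mean(0),[np.linalg.norm(P[i]-P[i-1]).round(1) for i in range(4)])
print(proj(is_,P.mean(0)), "wrist",iw["camera_from_world"].round(3).tolist(),iw["K"][0,0])
for n,u,z in[("bobbin",(406,208),20),("cblack",(405,152),65),("burg",(328,137),65),("box",(385,259),50),("teal1",(448,206),50),("yel",(431,246),50),("dial",(294,202),160)]:print(n,onplane(it,u,z).round())
E
```

```text
black (array([425.04166667, 221.38888889]), array([418, 215,  15,  14, 144], dtype=int32)) (array([310.03333333, 328.35      ]), array([307, 316,   8,  22,  60], dtype=int32))
  -> [ 468.9 -356.6   14.5] 9.2
blue (array([428.45833333, 190.05555556]), array([424, 186,  10,  10,  72], dtype=int32)) (array([376.23529412, 312.14705882]), array([368, 307,  14,  10,  68], dtype=int32))
  -> [ 589.9 -367.1   39.5] 2.5
brass (array([384.01851852, 198.01851852]), array([381, 194,   8,   9,  54], dtype=int32)) None
white (array([382.4, 218.8]), array([378, 216,   9,   7,  45], dtype=int32)) (array([305.92238806, 271.74925373]), array([299, 258,  15,  28, 335], dtype=int32))
  -> [ 481.2 -201.9   31.6] 3.1
[[305.5 173.4]
 [358.2 169.1]
 [362.4 220.7]
 [309.7 225. ]]
[[ 622.3   67.9  136. ]
 [ 638.4 -107.7  136. ]
 [ 465.2 -120.1  136. ]
 [ 449.9   52.1  136. ]] [543.97563061 -26.96336985 136.        ] [np.float64(173.1), np.float64(176.4), np.float64(173.7), np.float64(172.8)]
[318.61146762 193.49172284] wrist [[0.229, 0.973, -0.002, -625.543], [0.93, -0.218, 0.297, -33.505], [0.288, -0.07, -0.955, 392.831], [0.0, 0.0, 0.0, 1.0]] 303.2287422384556
bobbin [ 525. -289.   20.]
cblack [ 719. -281.   65.]
burg [772.  -8.  65.]
box [ 344. -206.   50.]
teal1 [ 529. -430.   50.]
yel [ 389. -366.   50.]
dial [522. 103. 160.]
```

>>> move_arm:
  moves: [-0.32,-0.2,-0.03,0,-0.32,-0.2,-0.03,0,-0.32,-0.2,-0.03,0,-0.32,-0.2,-0.03,0,-0.32,-0.2,-0.03,0,-0.32,-0.2,-0.03,0,-0.32,-0.2,-0.03,0,-0.32,-0.2,-0.03,0,-0.32,-0.2,-0.03,-0.074,-0.32,-0.2,-0.03,-0.074]
  claw: 70

```text
t: 1.35
eef_pos: [547.0, 209.8, 259.7]
tcp_rot: [3.142, -0.0, -3.136]
ft_force: [-0.2, 0.5, 0.3]
opening: 0.735
grip_force: 0.0
```

>>> move_arm:
  moves: [0.057,-0.37,0,0,0.057,-0.37,0,0,0.057,-0.37,0,0,0.057,-0.37,0,0,0.057,-0.37,0,0,0.057,-0.37,0,0,0.057,-0.37,0,0,0.057,-0.37,0,0,0.057,-0.37,0,0,0,0,0,0]

```text
t: 2.6
eef_pos: [469.0, -291.2, 258.9]
tcp_rot: [3.141, -0.001, 3.139]
ft_force: [0.3, -0.1, -0.8]
opening: 0.739
grip_force: 0.0
```

```bash
python3 - <<'E'
from cell import monitor, viewer
import cv2,pickle
i=viewer.camera_info("wrist");im=viewer.read_camera("wrist");s=monitor.state();print(s["eef_pos"],s["qvel"].round(3) if hasattr(s["qvel"],"round") else s["qvel"])
cv2.imwrite("pics/w1.png",im[...,::-1]);pickle.dump(i,open("w1.pkl","wb"))
E
```

```text
[ 469.23496057 -289.37163411  258.97349531] [ 0.045 -0.016  0.019  0.004 -0.     0.014]
```

View pics/w1.png

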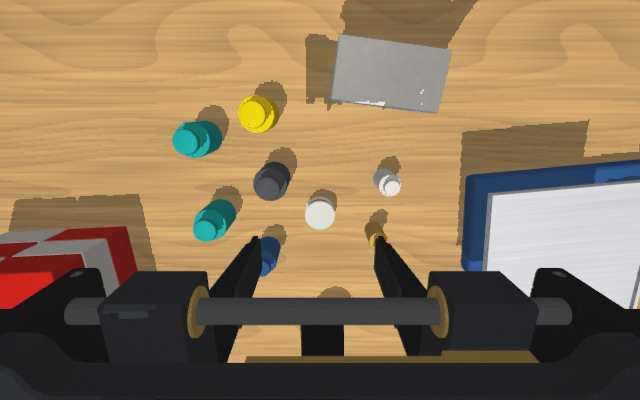

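The wrist view shows knob tops at black (267,186), white (389,188) and brass near (376,235). Blue (266,258) is partly hidden, and the bobbin is at (320,213).

```bash
python3 - <<'E'
from h import *
import pickle
from cell import viewer
iw=pickle.load(open("w1.pkl","rb"));it,is_=viewer.camera_info("top"),viewer.camera_info("side")
for n,u,s,t,z in[("black",(267,186),(317,304),(424,220),74),("white",(389.5,188),(306,263),(381,219),60),("brass",(376,240),(341,262),(383,198),64),("blue",(266,262),(374,302),(428,189),70)]:
    print(n,onplane(iw,u,z).round(1),"w+s",tri([(iw,u),(is_,s)]),"s",onplane(is_,s,z).round(1),"t",onplane(it,t,z/2).round(1))
print("bobbin",onplane(iw,(320,213),28))
E
```

```text
black [ 471.6 -350.9   74. ] w+s (array([ 474.3897982 , -351.62350991,   69.73286081]), np.float64(1.6995876781436898)) s [ 475.3 -355.6   74. ] t [ 480.5 -347.7   37. ]
white [ 478.  -200.2   60. ] w+s (array([ 479.51645366, -198.69045305,   53.77072765]), np.float64(0.005855001322328343)) s [ 478.4 -206.7   60. ] t [ 483.8 -197.4   30. ]
brass [ 546.8 -214.1   64. ] w+s (array([ 555.88213643, -210.77515649,   50.9774656 ]), np.float64(3.018810162065621)) s [ 554.9 -225.3   64. ] t [ 558.7 -205.5   32. ]
blue [ 575.3 -358.2   70. ] w+s (array([ 585.62908614, -360.28595923,   58.73943349]), np.float64(3.89371802426146)) s [ 585.5 -369.6   70. ] t [ 592.  -366.3   35. ]
bobbin [ 521.7075196  -286.92912646   28.        ]
```

>>> move_arm:
  moves: [-0.033,-0.2,0,0,0,-0.2,0.2,0,0,0,0.36,0,0,0,0.36,0,0,0,0.36,0,0,0,0.26,0,0,0,0.1,0,0,0,0,0]

```text
t: 3.65
eef_pos: [475.2, -347.4, 13.6]
tcp_rot: [3.141, -0.001, -3.139]
ft_force: [0.5, -0.0, 0.1]
opening: 0.74
grip_force: 0.0
```

>>> move_arm:
  moves: [0,0,0,0,0,0,0,0,0,0,0,0,0,0,0,0]
  claw: 35

```text
t: 4.15
eef_pos: [475.7, -349.3, 14.8]
tcp_rot: [-3.139, 0.003, -3.14]
ft_force: [0.2, -4.3, 7.1]
opening: 0.456
grip_force: 30.0
```

>>> move_arm:
  moves: [0,0,-0.1,0,0,0,-0.35,0,0,0,-0.4,0,0,0,-0.4,0,-0.023,0.35,0,0,-0.023,0.35,0,0,-0.023,0.35,0,0,-0.023,0.35,0,0,-0.023,0.35,0,0,-0.023,0.35,0,0]

```text
t: 5.4
eef_pos: [494.0, -31.1, 201.3]
tcp_rot: [3.141, -0.001, -3.14]
ft_force: [0.4, -0.1, -7.9]
opening: 0.458
grip_force: 30.0
```

```bash
cat > look.py <<'E'
import sys,pickle,cv2
from cell import monitor, viewer
for c in sys.argv[2:]:
    i=viewer.camera_info(c);im=viewer.read_camera(c)
    cv2.imwrite(f"pics/{c}{sys.argv[1]}.png",im[...,::-1]);pickle.dump(i,open(f"{c}{sys.argv[1]}.pkl","wb"))
s=monitor.state();print(s["t"],s["eef_pos"],s["ft_force"])
E
python3 look.py 2 wrist
```

```text
5.45 [493.63251951 -26.18815633 201.28493454] [-2.2555692   6.54362071 -7.88512472]
```

View pics/wrist2.png

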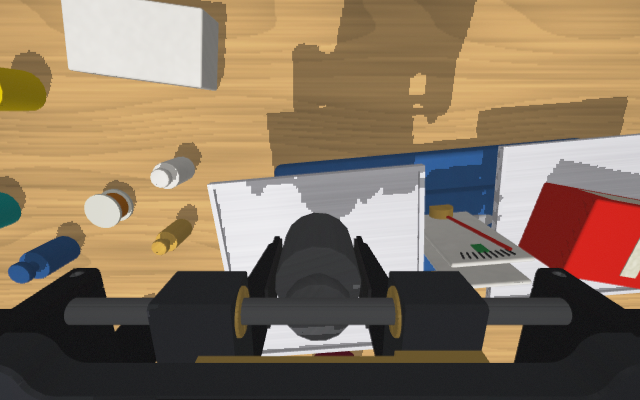

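The weights pan's near corners are at (208,184) and (424,165). The held black weight is upright above the pan, and the needle sits off the green toward the goods side.

```bash
python3 - <<'E'
from h import *
import pickle
from cell import viewer,monitor
iw=pickle.load(open("wrist2.pkl","rb"));it=viewer.camera_info("top")
a,b=(208,184),(424,165)
for z in(130,136,140):
    A,B=onplane(iw,a,z),onplane(iw,b,z);print(z,A.round(),B.round(),np.linalg.norm(A-B).round(1))
print(tri([(iw,a),(it,(362.4,220.7))]),tri([(iw,b),(it,(309.7,225))]))
print(monitor.state()["eef_pos"])
E
```

```text
130 [ 467. -119.  130.] [452.  55. 130.] 175.0
136 [ 466. -117.  136.] [451.  53. 136.] 170.7
140 [ 465. -116.  140.] [450.  52. 140.] 167.8
(array([ 467.1386338 , -120.61487048,  127.49069904]), np.float64(0.9840936745596226)) (array([449.90285014,  52.06369822, 138.57529758]), np.float64(0.2467926209831645))
[493.63251951 -26.18815633 201.28493454]
```

>>> move_arm:
  moves: [-0.02,-0.03,0.05,0,0,0,0.13,0,0,0,0.08,0,0,0,0.02,0,0,0,0.015,0,0,0,0.015,0,0,0,0,0]

```text
t: 6.32
eef_pos: [498.2, -37.6, 154.8]
tcp_rot: [3.142, 0.0, -3.14]
ft_force: [-0.2, 0.1, -7.1]
opening: 0.458
grip_force: 30.0
```

>>> move_arm:
  moves: [0,0,0.01,0,0,0,0.01,0,0,0,0.01,0,0,0,0,0]

```text
t: 6.82
eef_pos: [498.1, -37.6, 150.3]
tcp_rot: [3.142, 0.0, -3.14]
ft_force: [-1.5, 0.5, -3.6]
opening: 0.461
grip_force: 30.0
```

>>> move_arm:
  moves: [0,0,0.007,0,0,0,0.007,0,0,0,0,0]

```text
t: 7.2
eef_pos: [498.2, -37.5, 148.0]
tcp_rot: [3.141, 0.0, -3.14]
ft_force: [-1.0, 2.0, -2.8]
opening: 0.46
grip_force: 30.0
```

>>> move_arm:
  moves: [0,0,0.02,0,0,0,0.025,0,0,0,0.025,0,0,0,0.025,0,0,0,0.025,0,0,0,0.02,0,0,0,0.01,0,0,0,0,0,0,0,0,0]

```text
t: 8.32
eef_pos: [498.1, -37.6, 125.5]
tcp_rot: [3.141, 0.0, -3.14]
ft_force: [-1.3, 1.1, -0.5]
opening: 0.459
grip_force: 30.0
```

>>> move_arm:
  moves: [0,0,0,0,0,0,0,0,0,0,0,0]
  claw: 64

```text
t: 8.7
eef_pos: [498.3, -37.7, 125.6]
tcp_rot: [-3.142, 0.0, -3.14]
ft_force: [-0.1, -0.6, -0.7]
opening: 0.659
grip_force: 0.0
```

>>> move_arm:
  moves: [0,0,-0.15,0,0,0,-0.35,0,0,0,-0.4,0,0.25,-0.1,-0.2,0,0.25,-0.1,0,0,0.25,-0.1,0,0,0,0,0,0,0,0,0,0,0,0,0,0,0,0,0,0]

```text
t: 9.95
eef_pos: [386.1, -82.6, 290.3]
tcp_rot: [3.141, -0.001, -3.139]
ft_force: [-0.9, 0.2, -0.3]
opening: 0.671
grip_force: 0.0
```

```bash
python3 look.py 3 wrist side; python3 -c "
import cv2
cv2.imwrite('pics/c3.png',cv2.resize(cv2.imread('pics/wrist3.png')[150:350,260:560],None,fx=2.5,fy=2.5))"
```

```text
10.05 [385.97989811 -82.61231803 290.30658258] [ 0.44019507 -0.2129693  -0.43042493]
```

View pics/c3.png

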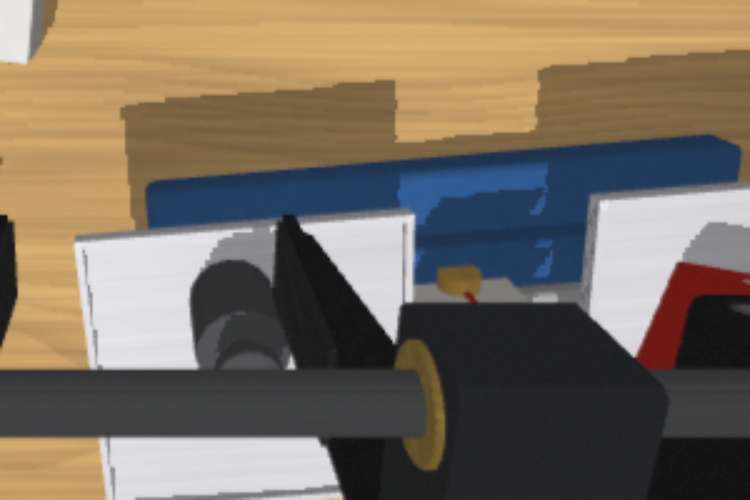

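The black weight stands upright on the pan, with the pan's near corners at (291,245) and (425,235). The gripper hides the needle, so I move aside to read it.

>>> move_arm:
  moves: [-0.2,-0.2,0.1,0,-0.2,-0.2,0.1,0,-0.1,-0.1,0.1,0,0,0,0,0,0,0,0,0,0,0,0,0,0,0,0,0]

```text
t: 10.92
eef_pos: [460.7, -157.3, 246.1]
tcp_rot: [-3.141, 0.001, -3.14]
ft_force: [-0.7, 0.5, 0.4]
opening: 0.675
grip_force: 0.0
```

```bash
python3 look.py 4 wrist; python3 - <<'E'
from h import *
import pickle
iw=pickle.load(open("wrist3.pkl","rb"))
a,b,g=(290.8,244.8),(425.2,235.2),(496.8,228)
for z in(90,100,110,120,130):
    A,B,G=[onplane(iw,p,z) for p in(a,b,g)];print(z,A.round(),B.round(),np.linalg.norm(A-B).round(1),G.round())
im=cv2.imread('pics/wrist4.png')
cv2.imwrite('pics/c4.png',cv2.resize(im[120:320,400:640],None,fx=3,fy=3))
E
```

```text
10.975 [ 460.69374508 -157.36536585  246.05049202] [ 0.18182461 -0.01417118 -0.18463991]
90 [ 473. -117.   90.] [459.  60.  90.] 178.1 [449. 153.  90.]
100 [ 469. -116.  100.] [455.  57. 100.] 173.2 [445. 147. 100.]
110 [ 464. -115.  110.] [451.  53. 110.] 168.4 [441. 140. 110.]
120 [ 459. -114.  120.] [446.  49. 120.] 163.6 [437. 134. 120.]
130 [ 455. -113.  130.] [442.  45. 130.] 158.8 [433. 128. 130.]
```

View pics/c4.png

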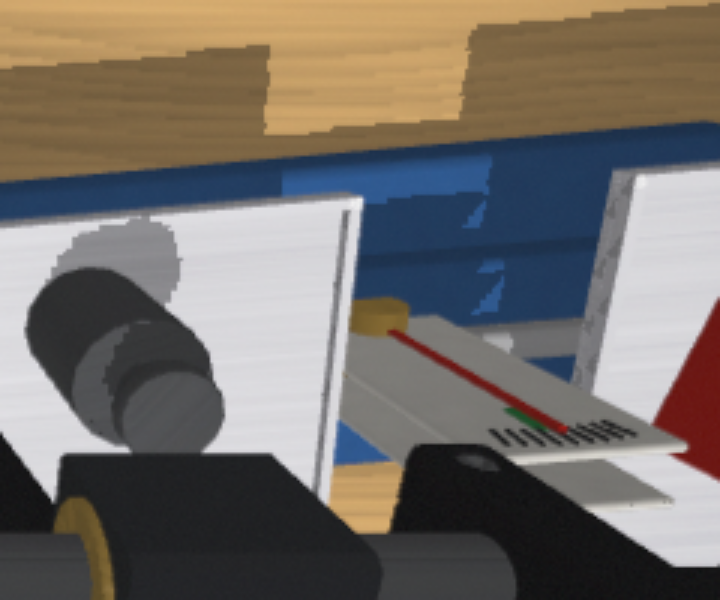

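```bash
python3 - <<'E'
from h import *
import pickle
yv=np.array([-0.088,0.996,0]);xv=np.array([0.996,0.088,0]);C=np.array([531.6,104.5,0])
def pl(i,u,off):
    o,d=ray(i,u);P=o+d*(((C-o)@xv+off)/(d@xv));return np.array([(P-C)@yv,P[2]])
def needle(n,box):
    i=pickle.load(open(f"wrist{n}.pkl","rb"));im=cv2.imread(f"pics/wrist{n}.png");h=cv2.cvtColor(im,cv2.COLOR_BGR2HSV)
    m=((h[...,0]<8)|(h[...,0]>172))&(h[...,1]>150)&(h[...,2]>60)
    x0,x1,y0,y1=box;w=np.zeros_like(m);w[y0:y1,x0:x1]=1;p=np.argwhere(m&w)[:,::-1].astype(float)
    for off in(-4,-10):
        q=np.array([pl(i,u,off) for u in p]);a=np.polyfit(q[:,1],q[:,0],1)[0]
        print(n,off,len(p),"angle",round(float(a),3),q.min(0).round(),q.max(0).round())
needle(2,(448,520,205,258));needle(4,(525,592,228,265))
i=pickle.load(open("wrist4.pkl","rb"));f=lambda x,y:(x/3+400,y/3+120)
for nm,u in[("Redge0",f(440,315)),("Redge1",f(685,447)),("Ltop",f(505,460)),("g1",f(505,408)),("g2",f(525,430)),("g3",f(545,425)),("tickL",f(495,437)),("tickR",f(630,428))]:
    print(nm,pl(i,u,-4).round(1))
for nm,u in[("B",f(360,197)),("G",f(612,170))]:
    for z in(100,108,116,124):print(nm,z,onplane(i,u,z).round(1))
E
```

```text
2 -4 209 angle 0.197 [15. 41.] [ 46. 133.]
2 -10 209 angle 0.197 [ 8. 56.] [ 38. 144.]
4 -4 163 angle -0.015 [15. 46.] [ 20. 137.]
4 -10 163 angle -0.015 [ 6. 59.] [ 11. 147.]
Redge0 [47.4 34.6]
Redge1 [ 42.7 151.8]
Ltop [-14.5 151.6]
g1 [ 10.7 118.9]
g2 [  5.5 134.5]
g3 [ 14.  132.3]
tickL [ -7.  137.5]
tickR [ 37.5 138.2]
B 100 [453.3  60.  100. ]
B 108 [451.4  54.5 108. ]
B 116 [449.4  49.  116. ]
B 124 [447.5  43.5 124. ]
G 100 [443.3 146.8 100. ]
G 108 [441.6 139.1 108. ]
G 116 [439.9 131.5 116. ]
G 124 [438.2 123.8 124. ]
```

The needle angle comes out near level: wrist2 read 0.197 for the known -0.2, and the angle is now about -0.015. In the picture, though, it lies at the right edge of the green, so I check from straight in front.

>>> move_arm:
  moves: [-0.05,0.34,0.02,0,-0.05,0.34,0.02,0,-0.05,0.34,0.02,0,-0.05,0.34,0.02,0,-0.05,0.34,0.02,0,0,0,0,0,0,0,0,0,0,0,0,0]

```text
t: 11.98
eef_pos: [497.8, 96.4, 230.7]
tcp_rot: [-3.142, 0.0, -3.141]
ft_force: [-0.3, 0.0, 0.3]
opening: 0.668
grip_force: 0.0
```

```bash
python3 look.py 5 wrist; python3 - <<'E'
import cv2
im=cv2.imread('pics/wrist5.png')
cv2.imwrite('pics/c5.png',cv2.resize(im[130:310,220:460],None,fx=3,fy=3))
E
```

```text
12.025 [497.87295025  96.37673036 230.71672943] [-0.66915359 -0.32658953 -0.12405933]
```

View pics/c5.png

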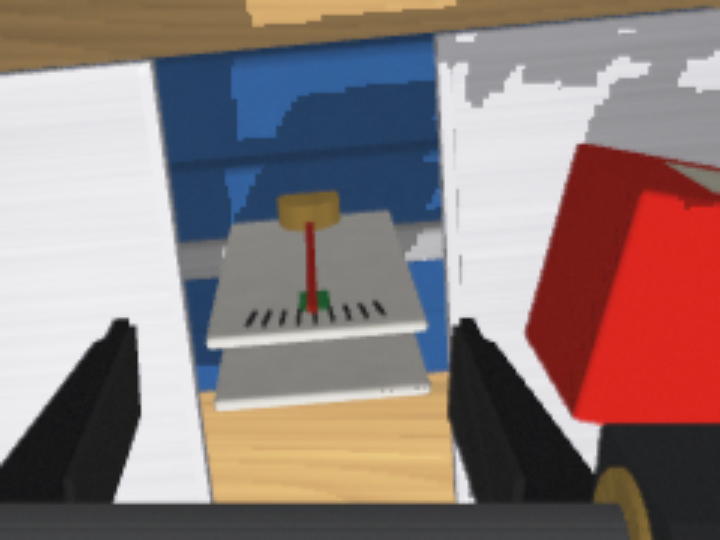

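The needle at (311,270) in the crop stands in the middle of the green patch (300–328), 3.3 s after release. The 800 g weight alone balances the carton, and nothing else has been moved.

```bash
python3 -c "
from cell import order
print(order.job_done())"
```

```text
the job is handed in; nothing more can be done
None
```

The carton balances with just the 800 g weight, set upright on the weights pan: the needle rests in the middle of the green band, nothing else was moved, and the job is handed in at about 12 s.

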